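# Press a feed bucket's snap lid shut all round its rim

### The job

Press down around the rim of the red feed bucket's lid until every one of its six black sections has clicked fully shut. Only press with the fingers: leave the bucket standing in its place, do not lift or carry it, and leave the tin, bottle and bowl beside it alone.

Things in the scene. Friction and masses are not known exactly. Their poses are not given: they have to be found in the camera images.
- bucket: Red plastic feed bucket, full and heavy (2.4 to 3.6 kg), standing loose on the mat. Origin at the centre of its underside, z up. 206 mm across its lip, 157 mm high over the open lid sections, with a thin wire bail (handle) hanging down its +y side. Its lid is a white middle panel, 149 mm across, whose top lies 141 mm above the origin (142 mm in its middle), ringed by six black rim sections.
- section1 (a joint): Slide of black rim section 1 in m, along the bucket's -z: 0 = standing open, 0.009 = clicked shut. It snaps: it takes about 9 N to start it down, the resistance fades to nothing at a hump 4.5 mm down, then the section drops shut by itself and stays; let go before the hump it springs back open. It rests only at about 0 or about 0.009. Some sections may be shut already at the start.
- section1_top (a point): Centre of the top face of rim section 1, marked by a white dot 14 mm across; moves with the section. 157 mm above the bucket's underside when open, 148 mm when shut. At radius 90 mm and 0 degrees about the bucket's z from its x axis. The section spans 58 degrees of the rim, from radius 77 to 103 mm; its skirt is 12 mm high. When open, a yellow neck shows below the skirt from the side.
- section2 (a joint): Slide of black rim section 2 in m, along the bucket's -z: 0 = standing open, 0.009 = clicked shut. It snaps: it takes about 9 N to start it down, the resistance fades to nothing at a hump 4.5 mm down, then the section drops shut by itself and stays; let go before the hump it springs back open. It rests only at about 0 or about 0.009. Some sections may be shut already at the start.
- section2_top (a point): Centre of the top face of rim section 2, marked by a white dot 14 mm across; moves with the section. 157 mm above the bucket's underside when open, 148 mm when shut. At radius 90 mm and 60 degrees about the bucket's z from its x axis. The section spans 58 degrees of the rim, from radius 77 to 103 mm; its skirt is 12 mm high. When open, a yellow neck shows below the skirt from the side.
- section3 (a joint): Slide of black rim section 3 in m, along the bucket's -z: 0 = standing open, 0.009 = clicked shut. It snaps: it takes about 9 N to start it down, the resistance fades to nothing at a hump 4.5 mm down, then the section drops shut by itself and stays; let go before the hump it springs back open. It rests only at about 0 or about 0.009. Some sections may be shut already at the start.
- section3_top (a point): Centre of the top face of rim section 3, marked by a white dot 14 mm across; moves with the section. 157 mm above the bucket's underside when open, 148 mm when shut. At radius 90 mm and 120 degrees about the bucket's z from its x axis. The section spans 58 degrees of the rim, from radius 77 to 103 mm; its skirt is 12 mm high. When open, a yellow neck shows below the skirt from the side.
- section4 (a joint): Slide of black rim section 4 in m, along the bucket's -z: 0 = standing open, 0.009 = clicked shut. It snaps: it takes about 9 N to start it down, the resistance fades to nothing at a hump 4.5 mm down, then the section drops shut by itself and stays; let go before the hump it springs back open. It rests only at about 0 or about 0.009. Some sections may be shut already at the start.
- section4_top (a point): Centre of the top face of rim section 4, marked by a white dot 14 mm across; moves with the section. 157 mm above the bucket's underside when open, 148 mm when shut. At radius 90 mm and 180 degrees about the bucket's z from its x axis. The section spans 58 degrees of the rim, from radius 77 to 103 mm; its skirt is 12 mm high. When open, a yellow neck shows below the skirt from the side.
- section5 (a joint): Slide of black rim section 5 in m, along the bucket's -z: 0 = standing open, 0.009 = clicked shut. It snaps: it takes about 9 N to start it down, the resistance fades to nothing at a hump 4.5 mm down, then the section drops shut by itself and stays; let go before the hump it springs back open. It rests only at about 0 or about 0.009. Some sections may be shut already at the start.
- section5_top (a point): Centre of the top face of rim section 5, marked by a white dot 14 mm across; moves with the section. 157 mm above the bucket's underside when open, 148 mm when shut. At radius 90 mm and 240 degrees about the bucket's z from its x axis. The section spans 58 degrees of the rim, from radius 77 to 103 mm; its skirt is 12 mm high. When open, a yellow neck shows below the skirt from the side.
- section6 (a joint): Slide of black rim section 6 in m, along the bucket's -z: 0 = standing open, 0.009 = clicked shut. It snaps: it takes about 9 N to start it down, the resistance fades to nothing at a hump 4.5 mm down, then the section drops shut by itself and stays; let go before the hump it springs back open. It rests only at about 0 or about 0.009. Some sections may be shut already at the start.
- section6_top (a point): Centre of the top face of rim section 6, marked by a white dot 14 mm across; moves with the section. 157 mm above the bucket's underside when open, 148 mm when shut. At radius 90 mm and 300 degrees about the bucket's z from its x axis. The section spans 58 degrees of the rim, from radius 77 to 103 mm; its skirt is 12 mm high. When open, a yellow neck shows below the skirt from the side.
- tin_mid (a point): Bystander: tin can with green label, 72 mm across, 110 mm tall; the point is its centre.
- spray_mid (a point): Bystander: blue bottle with white cap, 60 mm across, 150 mm tall; the point is its centre.
- bowl_mid (a point): Bystander: small orange bowl, 100 mm across, 45 mm high; the point is its centre half-way up.
- mat: Black rubber counter mat, fixed, 380 x 560 mm, 4 mm thick, on which everything stands. Origin at the centre of its underside.

How it is judged:
At the end, for the whole second after the job is handed in: All six rim sections are clicked shut (each slide past 7.5 of its 9 mm); the bucket stands upright (within 0.06 rad) and at rest on the mat, within 50 mm of where it started; the tin, bottle and bowl are each within 30 mm of where they started (value of joint each of section1, section2, section3, section4, section5, section6 above 0.0075 m and angle between bucket's own z axis and vertical below 0.06 rad and height (world z) of bucket below 0.012 m and distance of bucket from where it was at the start of the episode below 0.05 m and linear speed of bucket below 0.02 m/s and distance of each of tin_mid, spray_mid, bowl_mid from where it was at the start of the episode below 0.03 m); the robot touches nothing.
It fails at once if the bucket is lifted off the mat (its underside centre more than 20 mm above the table) (height (world z) of bucket above 0.02 m).
It fails at once if the bucket is shoved or carried more than 60 mm (distance of bucket from where it was at the start of the episode above 0.06 m).
It fails at once if the bucket is tipped by more than 0.25 rad (angle between bucket's own z axis and vertical above 0.25 rad).
It fails at once if the tin, bottle or bowl is lifted, knocked or pushed by more than 30 mm (distance of any of tin_mid, spray_mid, bowl_mid from where it was at the start of the episode above 0.03 m).
It also fails if it takes over 48 s, if anything falls off the work surface, if the arm or the gripper's body presses on something with over 40 N, if the wrist force passes 120 N, or if a joint passes its speed limit or range.

### The arm

A 7-joint arm with a two-finger parallel gripper is mounted at the origin on the work surface. World frame = base frame: x ahead of the robot, y to its left, z up, the work surface at z = 0. Lengths are in m, angles in rad, forces in N, time in s.
With the tool pointing down it reaches from about 0.375 to 0.925 m from the base axis. Payload 3.1 kg.
Tool frame: the origin (TCP) lies between the finger pads; the fingertips stand 19 mm ahead of it and the grasp point (between the pads) is the TCP; z points along the fingers, y is the direction in which the jaws open and shut (so a half turn about z gives the same grasp; the last joint's range is limited). The gripper opens to 85 mm and grips with 20 to 120 N. Pads are 22 mm wide; open, the fingers measure 114 mm over their backs; the gripper's body (76 mm by 85 mm) begins 54 mm behind the grasp point. The pads swing forward as they close: fully open they stand 13 mm farther back than shut.
Start: joints at [1.06, 0.383, 0.044, 1.598, -0.018, 1.161, -0.05], TCP at [0.261, -0.595, 0.216] pointing down, gripper open.
Joint ranges: [-2.61, 2.61], [-0.41, 2.15], [-1.48, 1.57], [0, 2.5], [-1.57, 4.71], [0.05, 1.97], [-2.85, 2.85]. Speed limits (rad/s): [2.79, 2.79, 3.14, 3.14, 3.14, 3.14, 3.14].

### API

Orientations are given as a unit quaternion [x, y, z, w].
In Python, from bench import move_ptp, movel, move_j, move_gripper, pause, inverse_kinematics, read_camera, camera_params, MotionError, sign_off, look_for, tip_of, read_time_s, read_qpos, read_joint_vel, read_effort, read_eef_pos, read_tcp_rot, read_ft_force, read_ft_torque, read_finger_gap gives the robot as it stands. Calls block until the motion is done:
- move_ptp(position, orientation): joint-space move of the TCP to a pose.
- movel(position, orientation=None, speed=0.15): straight line of the TCP; orientation=None keeps the orientation; speed is the mean speed in m/s.
- move_j(angles): joint-space move.
- move_gripper(opening, effort=None): finger opening in m; effort is the grip in N (None keeps the last); returns when the fingers have stopped.
- pause(seconds).
- inverse_kinematics(position, orientation): joint angles nearest the present ones, or None.
- read_camera(name): name is "side" or "top" or "wrist"; returns the picture (420x560x3 uint8, red, green, blue); there is no depth.
- camera_params(name): a dict with "K" (3x3 intrinsics, pixels), "dist_coeffs" ([k1, k2, p1, p2, k3] as OpenCV has them; the pictures are not rectified), "camera_from_world" (4x4, takes a point from world to camera coordinates). Camera axes: x right, y down, z forward; pixel columns grow to the right and rows downward; lengths in m; the calibration is good to about 2 mm. A picture is of the moment at which its call begins: read the wrist's pose just before it. camera_params takes no time and is no camera call; for the wrist camera it gives the pose at the moment of the call.
A pose or a line that the arm cannot do raises MotionError and nothing moves.
- sign_off(): hands the job in, once; it reports no verdict.
Trained networks look in the newest picture that a camera, given by its name, has taken for a name from the list of things; names that differ only in an ending like _2 or _b are one class to them, and where a whole thing is asked for, a point or a joint stands for the part that bears it (a point fixed in the world has none). Each returns a list of dicts, best first, with "confidence" (0 to 1); they miss things now and then, are a little off and sometimes report something else, mostly with a low value. They report only what shows in the picture. A call takes as long as a camera call.
- look_for(camera, name): "at" ([column, row] in pixels, amid what is visible of it).
- tip_of(camera, name): "at" ([column, row] in pixels: a listed point, or the origin of a listed thing).
Readings, each from a call of its own:
- read_time_s(): time.
- read_qpos(): joint angles.
- read_joint_vel(): joint speeds.
- read_effort(): joint torques, N m.
- read_eef_pos(): TCP position.
- read_tcp_rot(): TCP orientation.
- read_ft_force(): force on the tool from outside, world axes, zero at the start.
- read_ft_torque(): the same for the moment, N m.
- read_finger_gap(): finger opening in m.
Only numpy, scipy, OpenCV 4.12 (cv2) and the standard library are available. Lean on these libraries where they do the work, as an engineer would, in place of code of your own. Each camera call takes 0.05 s, during which the arm holds its last target. There are 200 camera calls.

## Working session

There is one attempt and no reset: what is moved stays moved. The work goes in short steps, each a Python script; the robot and the scene stay as the last script left them, time stands still between calls to the robot, and variables do not carry over. Pictures are saved under pics/ and viewed, about 8 in all and at most 12, crops included, and the job is handed in when it is done.

```bash
mkdir -p pics; cat > h.py <<'E'
import numpy as np, cv2
from bench import *
def ray(cam,uv,P):
    K=np.array(P["K"]);d=np.array(P["dist_coeffs"]);T=np.array(P["camera_from_world"])
    n=cv2.undistortPoints(np.array([[uv]],float),K,d)[0,0]
    R=T[:3,:3];return -R.T@T[:3,3],R.T@np.array([n[0],n[1],1])
def atz(cam,uv,z,P=None):
    o,d=ray(cam,uv,P or camera_params(cam));return o+d*(z-o[2])/d[2]
def proj(cam,X,P=None):
    P=P or camera_params(cam);T=np.array(P["camera_from_world"])
    return cv2.projectPoints(np.array(X,float).reshape(-1,1,3),cv2.Rodrigues(T[:3,:3])[0],T[:3,3],np.array(P["K"]),np.array(P["dist_coeffs"]))[0][:,0]
def save(cam,name):
    im=read_camera(cam);cv2.imwrite("pics/"+name,im[:,:,::-1]);return im
E
python3 - <<'E'
from h import *
a=save("top","t0.png");b=save("side","s0.png")
for c in("top","side"):
    T=np.array(camera_params(c)["camera_from_world"]);print(c,-T[:3,:3].T@T[:3,3])
    for n in ["bucket"]+[f"section{i}_top" for i in range(1,7)]+["tin_mid","spray_mid","bowl_mid"]:
        r=tip_of(c,n)[:2]
        print(n,[(np.round(q["at"],1).tolist(),round(q["confidence"],2),atz(c,q["at"],.157 if 'sec' in n else .055).round(3).tolist()) for q in r])
print(read_time_s(),read_tcp_rot(),read_ft_force())
cv2.imwrite("pics/both.png",cv2.resize(np.hstack([a,b])[:,:,::-1],(800,300)))
E
```

```text
top [0.37341579 0.04249164 0.9617417 ]
bucket [([358.2, 214.2], 0.61, [0.602, -0.094, 0.055]), ([262.1, 233.4], 0.59, [0.542, 0.097, 0.055])]
section1_top [([271.9, 265.9], 0.96, [0.467, 0.068, 0.157])]
section2_top []
section3_top [([295.6, 182.3], 0.72, [0.625, 0.04, 0.157]), ([164.5, 252.5], 0.19, [0.471, 0.261, 0.157])]
section4_top [([251.6, 168.4], 0.94, [0.643, 0.124, 0.157])]
section5_top [([211.6, 200.8], 0.63, [0.574, 0.189, 0.157])]
section6_top [([220.4, 247.5], 0.68, [0.491, 0.162, 0.157])]
tin_mid [([357.1, 212.2], 0.91, [0.606, -0.091, 0.055])]
spray_mid [([170.2, 175.3], 0.98, [0.646, 0.303, 0.055])]
bowl_mid [([165.9, 253.1], 0.87, [0.483, 0.285, 0.055])]
side [0.07262356 0.68324441 0.53895739]
bucket [([279.3, 264.8], 0.72, [0.516, 0.151, 0.055]), ([184.1, 260.9], 0.58, [0.67, 0.272, 0.055])]
section1_top [([325.3, 213.1], 0.81, [0.471, 0.066, 0.157])]
section2_top [([311.4, 197.4], 0.47, [0.534, 0.026, 0.157])]
section3_top [([276.1, 184.0], 0.82, [0.637, 0.024, 0.157])]
section4_top [([242.9, 203.0], 0.48, [0.623, 0.145, 0.157])]
section5_top [([243.8, 218.8], 0.65, [0.574, 0.192, 0.157])]
section6_top [([290.3, 225.5], 0.84, [0.491, 0.152, 0.157])]
tin_mid [([315.1, 208.6], 0.74, [0.611, -0.102, 0.055])]
spray_mid [([187.9, 258.9], 0.69, [0.67, 0.262, 0.055]), ([241.0, 217.4], 0.55, [0.718, 0.061, 0.055])]
bowl_mid [([236.9, 318.9], 0.61, [0.466, 0.321, 0.055])]
1.1 [9.78768031e-01 2.04971075e-01 8.92496989e-06 6.50293902e-06] [ 0.12013136 -0.45010654  0.63623625]
```

View pics/t0.png

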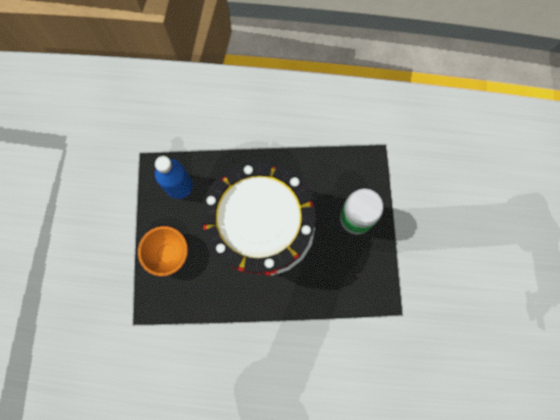

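View pics/s0.png

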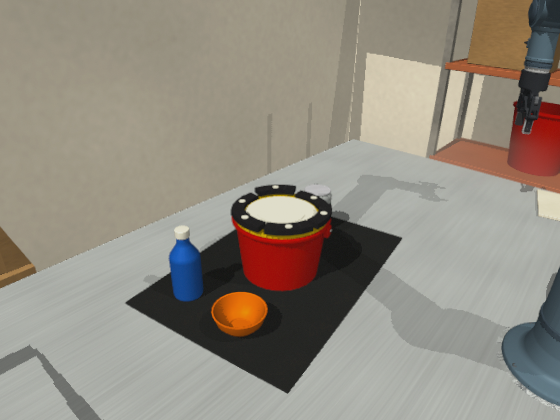

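```bash
cat > fit.py <<'E'
from h import *
from scipy.optimize import least_squares
from itertools import product
def dots(im,guess,r=7):
    out=[]
    g=im.min(2).astype(float)
    for u,v in guess:
        u0,v0=int(round(u)),int(round(v));p=g[v0-r:v0+r+1,u0-r:u0+r+1]
        n,l,s,c=cv2.connectedComponentsWithStats((p>110).astype(np.uint8))
        k=[i for i in range(1,n) if 6<s[i,4]<90]
        if not k: out.append([np.nan]*2);continue
        b=min(k,key=lambda i:np.hypot(*(c[i]-r)))
        m=(cv2.dilate((l==b).astype(np.uint8),np.ones((3,3)))>0)*np.clip(p-40,0,None);yy,xx=np.mgrid[:2*r+1,:2*r+1]
        out.append([(m*xx).sum()/m.sum()+u0-r,(m*yy).sum()/m.sum()+v0-r])
    return np.array(out)
def model(p):
    a=p[2]+np.arange(6)*np.pi/3
    return np.c_[p[0]+.09*np.cos(a),p[1]+.09*np.sin(a),.161-np.asarray(p[3:9])]
def fit(obs,x0):
    P={c:camera_params(c) for c in obs}
    def res(p):
        X=model(p);r=[]
        for i,c in enumerate(obs):
            e=proj(c,X,P[c])+p[9+2*i:11+2*i]-obs[c]
            r+=list(np.nan_to_num(e).ravel())
        return np.r_[r,np.array(p[9:])*.5]
    s=least_squares(res,x0,loss="soft_l1");return s.x,s.fun
E
python3 - <<'E'
from fit import *
t=cv2.imread("pics/t0.png");s=cv2.imread("pics/s0.png")
G=[(269,264),(306,230),(295,182),(249,170),(211,200),(220,248)]
o={"top":dots(t,G)}
X=np.array([atz("top",q,.157) for q in o["top"]]);c=X.mean(0);a=np.arctan2(X[0,1]-c[1],X[0,0]-c[0])
print(c,a,np.hypot(*(X-c)[:,:2].T).round(3))
x0=np.r_[c[:2],a,np.full(6,.0045),np.zeros(4)]
g=proj("side",model(x0));o["side"]=dots(s,g,6);print(o["top"].round(1).tolist(),g.round(1).tolist(),o["side"].round(1).tolist())
p,f=fit(o,x0);print(p.round(4),f.round(1))
im=cv2.resize(s[165:255,215:350],(800,533),interpolation=cv2.INTER_CUBIC);cv2.imwrite("pics/s0c.png",im)
E
```

```text
[0.55716829 0.1026681  0.157     ] -2.8130883565864 [0.09  0.09  0.091 0.088 0.091 0.09 ]
[[268.7, 262.8], [305.6, 229.5], [294.2, 181.4], [247.7, 169.4], [210.5, 199.9], [220.1, 247.8]] [[322.4, 214.4], [312.7, 195.2], [274.5, 188.2], [241.0, 198.5], [243.9, 218.6], [287.4, 227.9]] [[323.3, 212.5], [313.8, 192.6], [274.3, 184.2], [241.6, 200.4], [244.4, 216.6], [287.4, 224.5]]
[ 5.5620e-01  1.0240e-01 -2.8182e+00 -2.0000e-04 -1.5000e-03 -4.9000e-03
  9.0000e-03  1.0000e-04 -2.5000e-03 -2.6400e-02 -1.1200e-01 -1.8200e-02
 -1.2250e-01] [-0.2  0.4  0.1 -0.7  0.1 -0.3  0.2  0.4  0.1  0.2 -0.3  0.  -0.3 -0.1
 -0.4  0.1  0.9  0.1 -0.1 -0.2 -0.3 -0.1  0.3  0.1 -0.  -0.1 -0.  -0.1]
```

View pics/s0c.png

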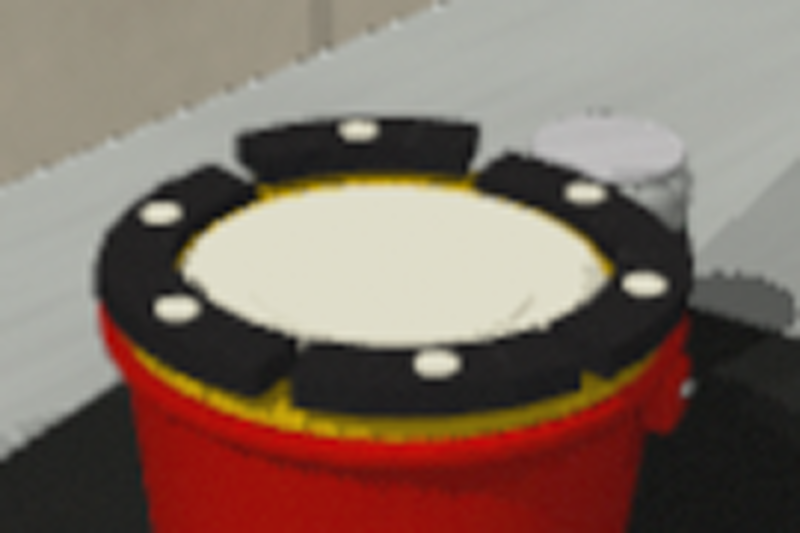

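```bash
cat > press.py <<'E'
from fit import *
p=np.r_[.5562,.1024,-2.8182,np.zeros(6)]
Q=[1,0,0,0]
def press(i,ztip,zlow=.150,fmax=35):
    x,y,_=model(p)[i]
    move_ptp([x,y,ztip+.012+.161],Q); f0=read_ft_force()[2]
    log=[];z=.163
    while z>=zlow:
        movel([x,y,ztip+z],speed=.03); f=read_ft_force()[2]-f0
        log.append((round(z,4),round(read_eef_pos()[2]-ztip,4),round(f,1)))
        if f>fmax: break
        z-=.0015
    movel([x,y,ztip+.161+.012],speed=.1)
    return log
E
python3 - <<'E'
from press import *
move_gripper(0,40); print(read_finger_gap())
move_ptp([.471,.074,.23],Q); print(read_time_s(),read_eef_pos())
print(press(0,.019)); print(read_time_s())
E
```

```text
-0.0001851081242430488
4.3583 [0.47135584 0.07294975 0.22996702]
[(0.163, np.float64(0.1632), np.float64(-0.1)), (0.1615, np.float64(0.1615), np.float64(-0.9)), (0.16, np.float64(0.1599), np.float64(-0.5)), (0.1585, np.float64(0.1583), np.float64(-0.7)), (0.157, np.float64(0.1569), np.float64(-0.7)), (0.1555, np.float64(0.1554), np.float64(-0.3)), (0.154, np.float64(0.1539), np.float64(-1.5)), (0.1525, np.float64(0.1524), np.float64(-0.5)), (0.151, np.float64(0.1509), np.float64(-0.5))]
7.4833
```

```bash
python3 - <<'E'
from press import *
x,y,_=model(p)[0]
movel([x,y,.019+.153],speed=.1)
a=save("top","t1.png");b=save("side","s1.png")
A=cv2.resize(a[140:300,180:340],(400,400));B=cv2.resize(b[130:250,220:340],(400,400))
cv2.imwrite("pics/c1.png",np.hstack([A,B])[:,:,::-1]);print(read_eef_pos(),read_tcp_rot())
E
```

```text
[0.47078321 0.07388847 0.17189636] [ 9.99999972e-01  7.01704312e-05 -2.04348412e-04 -9.38574358e-05]
```

View pics/c1.png

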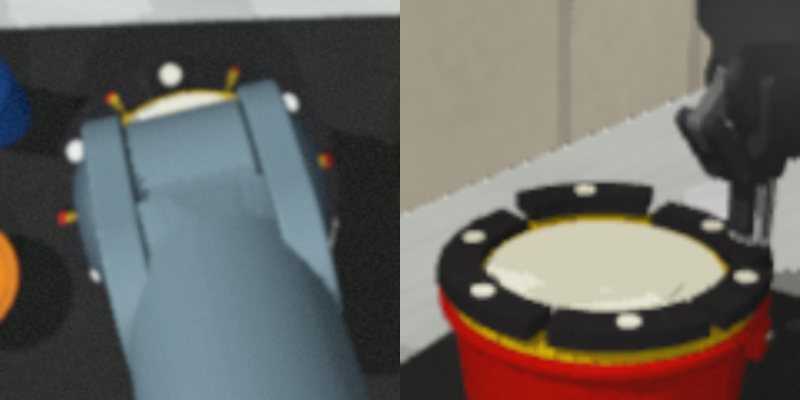

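```bash
python3 - <<'E'
from press import *
x,y,_=model(p)[0]
print(proj("side",[[x,y,z] for z in (.153,.161,.172,.18,.2)]).round(1).tolist(), proj("side",[[x-.03,y,.153],[x,y-.03,.153]]).round(1).tolist())
c=save("wrist","w1.png");print(proj("wrist",[[x,y,.161],[x,y,.152]]).round(1))
s=cv2.imread("pics/s1.png")[150:240,280:350]
cv2.imwrite("pics/c2.png",np.hstack([cv2.resize(s,(311,400),interpolation=cv2.INTER_CUBIC),cv2.resize(c[:,:,::-1],(489,400))]))
E
```

```text
[[322.7, 216.2], [323.0, 212.6], [323.4, 207.7], [323.6, 204.1], [324.3, 194.8]] [[335.3, 221.1], [331.2, 211.1]]
[[276.6 250.8]
 [276.6 244.3]]
```

View pics/c2.png

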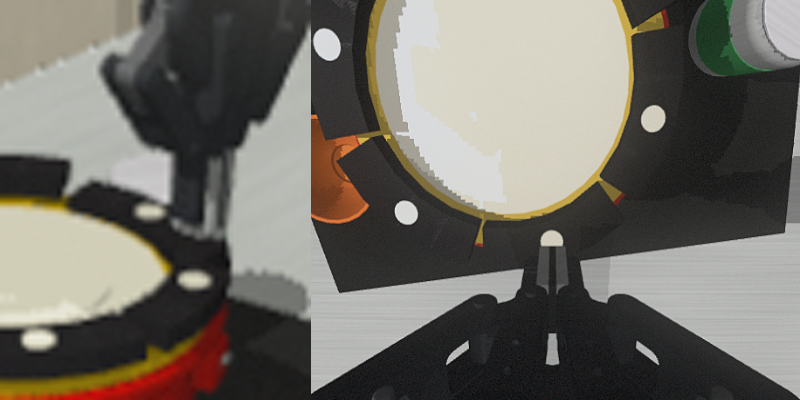

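The networks and calibration agree about the dot; the fingertips are evidently higher than the 19 mm figure suggests. I'll carry on down under force guard.

```bash
python3 - <<'E'
from press import *
x,y,_=model(p)[0];f0=read_ft_force()[2];z=.171;L=[];pk=0
while z>.135:
    movel([x,y,z],speed=.03);f=read_ft_force()[2]-f0;L.append((round(z,4),round(float(f),1)))
    pk=max(pk,f)
    if f>25 or (pk>5 and f<1.5): break
    z-=.0015
print(L,read_ft_force(),read_ft_torque(),read_time_s())
s=save("side","s2.png")[150:240,280:350];c=save("wrist","w2.png")
cv2.imwrite("pics/c3.png",np.hstack([cv2.resize(s,(311,400),interpolation=cv2.INTER_CUBIC),cv2.resize(c,(489,400))])[:,:,::-1])
E
```

```text
[(0.171, 1.5), (0.1695, 0.6), (0.168, -0.1), (0.1665, 1.3), (0.165, 0.8), (0.1635, 0.5), (0.162, 0.3), (0.1605, 0.4), (0.159, 1.2), (0.1575, 0.8), (0.156, -0.5), (0.1545, 1.7), (0.153, 0.8), (0.1515, 0.7), (0.15, 0.6), (0.1485, 0.3), (0.147, 1.3), (0.1455, 5.4), (0.144, 7.7), (0.1425, 3.6), (0.141, 0.0)] [ 0.94904724  0.64713643 -0.49796354] [-0.01560745  0.01172753 -0.02070679] 13.2333
```

View pics/c3.png

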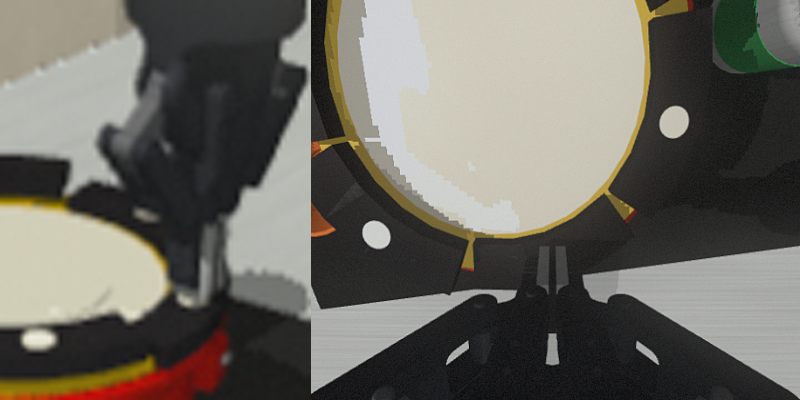

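```bash
python3 - <<'E'
from press import *
x,y,_=model(p)[0]; movel([x,y,.16],speed=.1)
for i in (1,2,3,4,5):
    x,y,_=model(p)[i]
    movel([x,y,.16],Q,speed=.12);f0=read_ft_force()[2];L=[]
    for z in (.149,.146,.1445,.143,.141,.1385):
        movel([x,y,z],speed=.05);f=float(read_ft_force()[2]-f0);L.append(round(f,1))
        if f>30:break
    movel([x,y,.16],speed=.1);print(i,L,round(read_time_s(),1),flush=True)
E
```

```text
1 [0.4, 0.3, 0.8, 0.1, -0.5, 0.6] 16.6
2 [0.4, 0.9, 7.6, 6.8, -0.2, -0.5] 19.4
3 [0.7, 1.1, 0.9, 0.9, -0.2, 0.5] 22.3
4 [-0.1, 0.7, 6.2, 6.8, 0.0, 0.0] 25.2
5 [0.1, 0.2, 7.1, 5.9, -0.6, 0.2] 28.1
```

```bash
python3 - <<'E'
from press import *
x,y,_=model(p)[5]; movel([x,y,.20],speed=.2);move_ptp([.40,-.12,.26],Q)
t=save("top","t3.png");s=save("side","s3.png");print(read_time_s())
cv2.imwrite("pics/c4.png",np.hstack([cv2.resize(t[150:285,190:325],(400,400),interpolation=cv2.INTER_CUBIC),cv2.resize(s[165:255,230:340],(400,400),interpolation=cv2.INTER_CUBIC)])[:,:,::-1])
g=[(269,264),(306,230),(295,182),(249,170),(211,200),(220,248)]
x0=np.r_[p[:3],np.full(6,.009),np.zeros(4)]
o={"top":dots(t,g),"side":dots(s,proj("side",model(x0)),6)};q,f=fit(o,x0);print(o,q.round(4),f.round(1))
E
```

```text
29.7
{'top': array([[268.78627017, 263.46653559],
       [305.59129035, 229.48419893],
       [293.96381045, 182.88477767],
       [247.71429745, 169.3730804 ],
       [211.18398774, 201.19019592],
       [220.76029963, 248.64531835]]), 'side': array([[322.95914864, 216.52694816],
       [314.21686289, 193.89922775],
       [274.9311284 , 186.87714008],
       [241.6098175 , 200.44524858],
       [244.70086558, 220.71130346],
       [287.74262873, 227.02819565]])} [ 5.5600e-01  1.0230e-01 -2.8175e+00  9.0000e-03  1.5000e-03  1.9000e-03
  9.0000e-03  9.1000e-03  3.0000e-03 -3.8400e-02 -1.3170e-01  1.2970e-01
 -1.5730e-01] [-0.1  0.4  0.1 -0.3  0.2 -0.6  0.2  0.4  0.2  0.3 -0.5 -0.2 -0.  -0.1
 -0.7  0.1  0.4  0.2  0.2 -0.2 -0.2 -0.1  0.2  0.1 -0.  -0.1  0.1 -0.1]
```

View pics/c4.png

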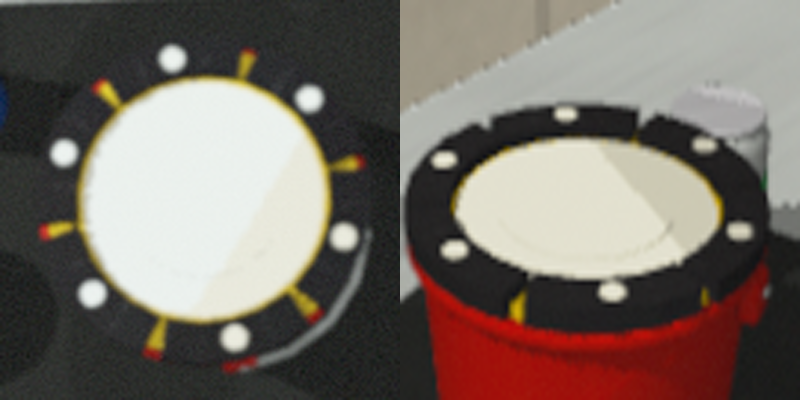

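```bash
python3 - <<'E'
from press import *
for i in (1,3):
    x,y,_=model(p)[i]
    move_ptp([x,y,.16],Q);f0=read_ft_force()[2];L=[]
    movel([x,y,.141],speed=.08)
    for z in np.arange(.1395,.1325,-.001):
        movel([x,y,z],speed=.04);f=float(read_ft_force()[2]-f0);L.append((round(z,4),round(f,1)))
        if f>12:break
    movel([x,y,.16],speed=.1);print(i,L,round(read_time_s(),1),flush=True)
move_ptp([.40,-.12,.26],Q)
t=save("top","t4.png");s=save("side","s4.png")
X=model(np.r_[p[:3],np.full(6,.009)]);g=proj("side",X);d=dots(s,g,6);X[:,2]=.161;print((d-g).round(1).tolist(),(d-proj("side",X)).round(1).tolist(),read_time_s())
r=np.hstack([cv2.resize(s[170:230,280:345],(433,400),interpolation=cv2.INTER_CUBIC)]+[cv2.resize(s[170:230,230:285],(366,400),interpolation=cv2.INTER_CUBIC)])
cv2.imwrite("pics/c5.png",r[:,:,::-1])
E
```

```text
1 [(np.float64(0.1395), -0.5), (np.float64(0.1385), -1.0), (np.float64(0.1375), -0.4), (np.float64(0.1365), 0.0), (np.float64(0.1355), 3.6), (np.float64(0.1345), 8.4), (np.float64(0.1335), 13.4)] 33.1
3 [(np.float64(0.1395), 0.7), (np.float64(0.1385), 1.3), (np.float64(0.1375), 1.4), (np.float64(0.1365), 1.9), (np.float64(0.1355), 5.3), (np.float64(0.1345), 8.8), (np.float64(0.1335), 10.3), (np.float64(0.1325), 14.4)] 36.6
[[0.3, -0.1], [1.0, -3.3], [-0.2, -3.3], [0.1, 0.0], [0.4, 0.0], [0.1, -3.1]] [[-0.0, 3.9], [0.8, 0.4], [-0.2, 0.4], [0.2, 3.9], [0.5, 4.1], [0.0, 1.1]] 38.075
```

View pics/c5.png

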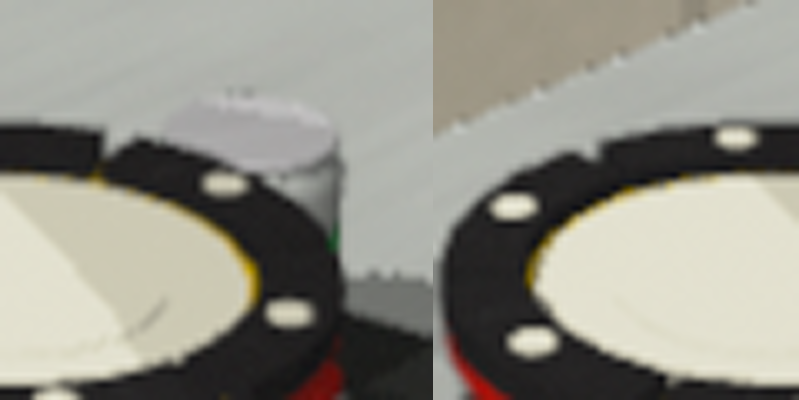

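```bash
python3 -c "
from bench import *
sign_off();print(read_time_s())"
```

```text
the job is handed in; nothing more can be done
the job is handed in; nothing more can be done
```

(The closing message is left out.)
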